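Four clicks thicker on the food slicer

TASK

The ham for the rolls is coming out too thin: set the food slicer's thickness dial exactly four clicks thicker, that is clockwise seen from above, counted from wherever it stands now. Gently push the dial's raised bar round with a fingertip, without pinching it, let it rest in its click and take your hand away. Leave the rolls and the jar beside it where they are.

Things in the scene. Friction and masses are not known exactly. Their poses are not given: they have to be found in the camera images.
- dial (a joint): Thickness dial, rad: 0 at the zero stop, growing clockwise seen from above. It clicks every 0.349 rad (20 deg), 12 clicks in all, and starts resting in one of clicks 0 to 3. Pushed past the crest half-way between two clicks it snaps on by itself into the next within 0.2 s; let go before, it falls back. It takes about 0.09 Nm (3.5 N on the bar, 26 mm from the axis).
- dial_axis (a point): On the dial's vertical axis at its skirt's top, 134 mm above the worktop. Black knob amid the flat top (118 mm square, 125 mm high) of the slicer's white housing; skirt 75 mm across, 9 mm high; the grip bar across it 66 x 13 mm, to 154 mm high. 13 ticks, one a click. The upright gauge plate (183 mm high) is 70 mm or more from the axis, the blade and its guard (236 mm high) 110 mm.
- bar_tip (a point): Pointer end of the dial's grip bar (the end with the white line), middle of its end face, 33 mm from the axis, 144 mm above the worktop. The bar points from dial_axis to bar_tip and runs as far on the other side of the axis. Either half may be pushed.
- slicer: Food slicer, white and bare metal, 330 x 270 x 240 mm, fixed, switched off. Origin under its centre on the worktop; +x away from the operator, along the blade; +z up. The dial's axis is at (-105, 80) mm in this frame; at 0 the pointer points along -x, and clockwise brings it towards +y. Gauge plate on the dial's -y side, motor housing (177 mm high) on its +x side, 137 mm off.
- roll_a_mid (a point): Centre of a cut half bread roll with ham, 190 x 82 x 40 mm, loose, lying on the green cutting board (12 mm thick) to the right of the slicer. To be left alone.
- roll_b_mid (a point): Centre of a cut half bread roll with cheese, 190 x 82 x 40 mm, loose on the worktop to the left of the dial. To be left alone.
- jar_mid (a point): Centre of a jar, 68 mm across and 95 mm high, loose on the worktop left of the slicer. To be left alone.

How it is judged:
At the end, for the whole second after the job is handed in: The dial rests still, four clicks clockwise of where it started (80 degrees, give or take about 5) (distance of bar_tip from where it was at the start of the episode between 0.04 and 0.0448 m and value of joint dial between 1.25 and 2.6 rad and velocity of joint dial between -0.05 and 0.05 rad/s); the robot touches nothing.
It fails at once if the grip bar is pinched or held from both sides (contact force between the fingers and bar_left above 1 N and contact force between the fingers and bar_right above 1 N).
It fails at once if the slicer or its dial is pressed with more than 30 N (contact force between anything else and slicer above 30 N).
It fails at once if a roll or the jar is moved more than 20 mm or lifted (distance of any of roll_a_mid, roll_b_mid, jar_mid from where it was at the start of the episode above 0.02 m).
It also fails if it takes over 38 s, if anything falls off the work surface, if the arm or the gripper's body presses on something with over 40 N, if the wrist force passes 120 N, or if a joint passes its speed limit or range.

ROBOT

A 6-joint arm with a two-finger parallel gripper is mounted at the origin on the work surface. World frame = base frame: x ahead of the robot, y to its left, z up, the work surface at z = 0. Lengths are in m, angles in rad, forces in N, time in s.
With the tool pointing down it reaches from about 0.325 to 0.9 m from the base axis. Payload 3.5 kg.
Tool frame: the origin (TCP) lies at the very end of the fingers, on their centre line; the grasp point (between the pads) lies 19 mm behind it; x points along the fingers, z is the direction in which the jaws open and shut, and the axes are right-handed (so a half turn about x gives the same grasp; the last joint's range is limited). The gripper opens to 85 mm and grips with 20 to 120 N. Pads are 22 mm wide; open, the fingers measure 114 mm over their backs; the gripper's body (76 mm by 85 mm) begins 54 mm behind the grasp point. The pads swing forward as they close: fully open they stand 13 mm farther back than shut.
Start: joints at [-1.302, 0.276, -0.026, 1.268, 0, 1.467], TCP at [0.227, -0.582, 0.231] pointing down, gripper open.
Joint ranges: [-3.12, 3.12], [-0.85, 1.88], [-1.08, 1.24], [-1.95, 2.15], [-1.57, 1.53], [-3.14, 3.14]. Speed limits (rad/s): [2.57, 2.57, 3.14, 3.14, 3.14, 3.14].

INTERFACE

Orientations are given as a rotation vector (axis times angle).
In Python, from plant import robot gives the robot as it stands.
- The arm moves only by the tool step_arm, never from a script. Its argument "motion" is a list of rows, each a list of 7 numbers: the shift along the tool's x, y, z in units of 40 mm (1.0 is 40 mm), then the turn, a rotation vector about the tool's x, y, z in units of 10 degrees (1.0 is 10 degrees), then the finger opening in mm, from 0 to 85.4. A call has 1 to 10 rows; each row is the pose to reach, as a shift and turn from the pose measured when the call began, along the tool's axes at that moment; what a row does not reach only later rows make up. A row lasts 1/8 s, in which the tool goes at most 62.5 mm and 10.7 degrees, less where a joint would pass 70% of its speed; a pose out of reach is approached as far as the arm can. A call with a gripper value outside its range is refused whole. The fingers move at their own pace and stop on an object; "grip_force" is the grip in N (left out, the last holds). Time passes only in rows, so rows that repeat a pose let the fingers close. It gives the time, the measured TCP pose, the force and the opening at its end, in the units of the state.
- robot.sense(): the state, without advancing time (a new reading comes with each control period).
- robot.capture(name): name is "scene" or "top"; returns a dict with "image" (384x512x3 uint8, red, green, blue), "fx", "fy", "cx", "cy" (pixels), "rvec" (rotation vector, rad) and "tvec" (3), from world to camera coordinates, as OpenCV has them. Camera axes: x right, y down, z forward; pixel columns grow to the right and rows downward; lengths in m; the calibration is good to about 2 mm. A picture is of the moment at which its call begins. There is no depth.
- robot.close_job(): hands the job in, once; it reports no verdict.
The state is a dict: "clock": time; "q": joint angles; "qd": joint speeds; "effort": joint torques, N m; "ee_pos": TCP position; "eef_rot": TCP orientation; "ft_force": force on the tool from outside, world axes, zero at the start; "torque": the same for the moment, N m; "opening": finger opening in m.
Only numpy, scipy, OpenCV 4.12 (cv2) and the standard library are available. Lean on these libraries where they do the work, as an engineer would, in place of code of your own. Each camera call takes 0.05 s, during which the arm holds its last target.

## Working session

There is one attempt and no reset: what is moved stays moved. The work goes in short steps, Python scripts to look and compute and a tool call to move; the robot and the scene stay as the last step left them, time stands still between calls to the robot, and variables do not carry over. Pictures are saved under pics/ and viewed, and the job is handed in when it is done.

Besides the shell and the picture viewer there is one more tool, called after "Emit:" as name(argument=value, ...) on one line, values as JSON. step_arm: Moves the arm, as the interface text tells. Its arguments: {"type":"object","properties":{"motion":{"type":"array"},"grip_force":{"type":"number"}},"required":["motion"]}

```bash
mkdir -p pics; ls
python3 - <<'E'
from plant import robot
import cv2,pickle
s=robot.sense();print(s)
for n in("scene","top"):
    c=robot.capture(n);pickle.dump(c,open(n+"0.pkl","wb"));cv2.imwrite(f"pics/{n}0.png",cv2.cvtColor(c["image"],cv2.COLOR_RGB2BGR));print({k:v for k,v in c.items() if k!="image"})
E
```

```text
pics
{'clock': 0.0, 'q': array([-1.30243102e+00,  2.77110970e-01, -2.79072523e-02,  1.26800298e+00,
        4.50026436e-05,  1.46741509e+00]), 'qd': array([ 0.00132202,  0.00031384, -0.00014467, -0.00106972,  0.00116267,
        0.00146758]), 'effort': array([-1.92141065e-04, -4.45510948e+01,  2.95201099e+01,  1.64643471e-02,
       -1.61551416e-04,  4.33578293e-06]), 'ee_pos': array([ 0.22683028, -0.58153749,  0.23016096]), 'eef_rot': array([ 0.93259017,  1.36415261, -0.93015947]), 'ft_force': array([ 0.72799202, -0.32779489, -1.14306766]), 'torque': array([-0.00776411, -0.00741513,  0.00221767]), 'opening': 0.0854205395214616}
{'fx': 378.46036433557884, 'fy': 378.46036433557884, 'cx': 252.96950265797662, 'cy': 187.4741275472726, 'rvec': array([ 1.32926965,  2.35707657, -0.79194226]), 'tvec': array([ 0.29496957, -0.34337474,  1.25767746])}
{'fx': 402.53568267301836, 'fy': 402.53568267301836, 'cx': 257.1475489030839, 'cy': 185.98708489885044, 'rvec': array([ 2.1485334 , -2.15219232,  0.15489411]), 'tvec': array([0.0095378 , 0.60926129, 0.93571459])}
```

View pics/scene0.png

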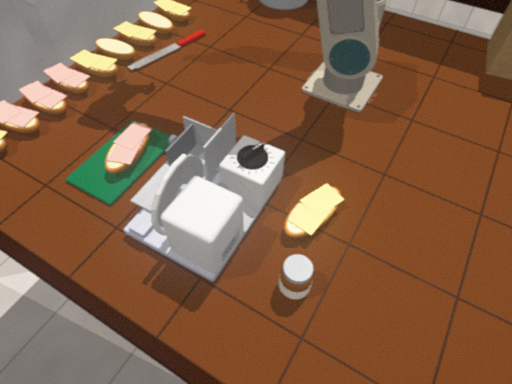

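View pics/top0.png

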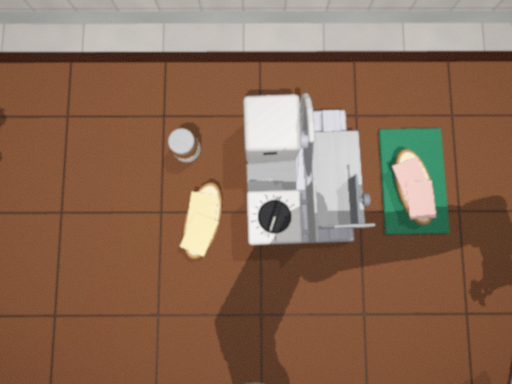

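```bash
cat > h.py <<'E'
import numpy as np,cv2,pickle
def load(n): return pickle.load(open(n,"rb"))
def ray(c,u,v):
    R=cv2.Rodrigues(c["rvec"])[0];o=-R.T@c["tvec"]
    d=R.T@np.array([(u-c["cx"])/c["fx"],(v-c["cy"])/c["fy"],1]);return o,d
def at(c,u,v,z):
    o,d=ray(c,u,v);return o+d*(z-o[2])/d[2]
def proj(c,P):
    K=np.array([[c["fx"],0,c["cx"]],[0,c["fy"],c["cy"]],[0,0,1]])
    return cv2.projectPoints(np.array(P,float).reshape(-1,1,3),c["rvec"],c["tvec"],K,None)[0].reshape(-1,2)
def crop(c,x0,y0,w,h,k,name):
    im=cv2.cvtColor(c["image"],cv2.COLOR_RGB2BGR)[y0:y0+h,x0:x0+w]
    cv2.imwrite(name,cv2.resize(im,None,fx=k,fy=k,interpolation=cv2.INTER_CUBIC))
E
python3 - <<'E'
from h import *
crop(load("top0.pkl"),240,180,70,70,8,"pics/topz.png")
crop(load("scene0.pkl"),210,120,80,75,8,"pics/scz.png")
E
```

```text
(no output)
```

View pics/topz.png

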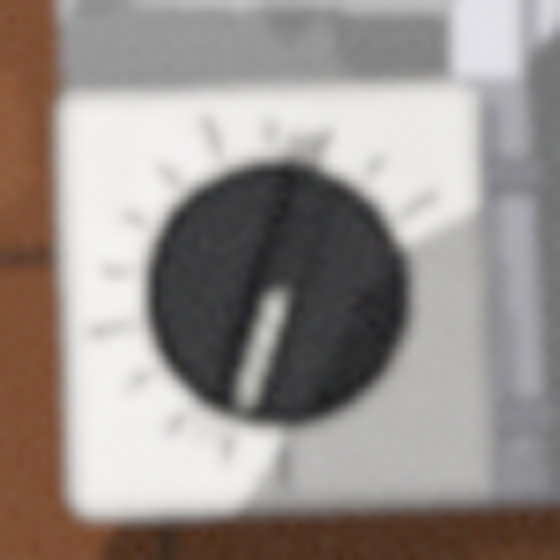

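View pics/scz.png

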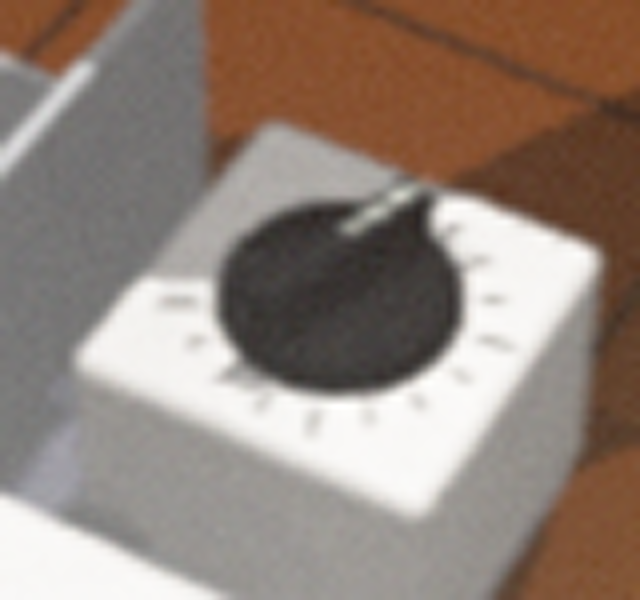

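Run:
```python
from h import *
t=load("top0.pkl");s=load("scene0.pkl")
T=lambda x,y,z:at(t,240+(x+.5)/8-.5,180+(y+.5)/8-.5,z)
S=lambda x,y,z:at(s,210+(x+.5)/8-.5,120+(y+.5)/8-.5,z)
print("axis top",T(279,293,.134)); print("axis scn",S(340,296,.134))
for n,F,a,b in(("top",T,(283,290),(243,408)),("scn",S,(345,233),(415,185))):
    p=F(*a,.154);q=F(*b,.154);d=q-p;print(n,p,q,np.degrees(np.arctan2(d[1],d[0])))
cs=[T(*p,.125) for p in((62,92),(478,88),(492,508),(70,520))]
for p in cs:print(p)
cs2=[S(*p,.125) for p in((78,360),(275,122),(603,255),(418,518))]
for p in cs2:print("s",p)
for L in(cs,cs2):
  for i in range(4):
    d=L[(i+1)%4]-L[i];print(np.linalg.norm(d),np.degrees(np.arctan2(d[1],d[0])))
  print(np.mean(L,0))
# ticks at z .125 top
c=T(279,293,.134)
for p in((284,467),(228,450),(176,425),(138,385),(103,329),(116,270),(134,218),(172,177),(211,134),(270,130),(320,145),(375,167),(422,202)):
    d=T(*p,.125)-c;print(p,np.degrees(np.arctan2(d[1],d[0])).round(1),np.linalg.norm(d[:2]).round(4))
for n,k in(("roll_b",(202,220,.03)),("jar",(183,143,.095)),("gauge",(355,226,.183)),("guard",(308,120,.236)),("motor",(272,125,.177))):print(n,at(t,*k))
```

```text
axis top [ 0.52987997 -0.02870682  0.134     ]
axis scn [ 0.53525355 -0.02571236  0.134     ]
top [ 0.52936898 -0.02884782  0.154     ] [ 0.49815106 -0.01799806  0.154     ] 160.8351525780347
scn [ 0.52925868 -0.02776652  0.154     ] [ 0.50238351 -0.02022904  0.154     ] 164.3331832275715
[0.5863206  0.03066815 0.125     ]
[ 0.58726718 -0.08485264  0.125     ]
[ 0.47177575 -0.08675585  0.125     ]
[0.46876279 0.02831593 0.125     ]
s [ 0.58899917 -0.08173699  0.125     ]
s [ 0.47701508 -0.08426252  0.125     ]
s [0.47346533 0.02856876 0.125     ]
s [0.58787021 0.03141497 0.125     ]
0.11552466809613678 -89.53052728729342
0.11550710278142041 -179.05589419517577
0.1151112193386571 91.49985180210999
0.11758133480921862 1.1462812635122654
[ 0.52853158 -0.0281561   0.125     ]
0.11201256666152845 -178.7080510896931
0.11288710950718517 91.80197241233475
0.11444028486559414 1.4251350444966346
0.11315759948133193 -89.42835728776393
[ 0.53183745 -0.02650395  0.125     ]
(284, 467) -178.3 0.0469
(228, 450) 161.8 0.0445
(176, 425) 141.6 0.0452
(138, 385) 122.6 0.0456
(103, 329) 100.9 0.0489
(116, 270) 81.1 0.045
(134, 218) 61.6 0.0449
(172, 177) 41.5 0.0437
(211, 134) 22.0 0.0482
(270, 130) 2.2 0.0458
(320, 145) -16.2 0.0433
(375, 167) -37.6 0.0447
(422, 202) -57.4 0.0476
roll_b [0.52771243 0.14277278 0.03      ]
jar [0.70345918 0.18152015 0.095     ]
gauge [ 0.506272   -0.19160292  0.183     ]
guard [ 0.71467154 -0.09238587  0.236     ]
motor [ 0.72209554 -0.02303944  0.177     ]
```

```bash
cat >> h.py <<'E'
from scipy.spatial.transform import Rotation as Ro
C=np.array([.530,-.0275])
def target(th,r,b,z,sg):
    """bar dir th deg world, finger r along bar, b behind; tool x down; y = sg*n"""
    t=np.radians(th);u=np.array([np.cos(t),np.sin(t)]);n=np.array([u[1],-u[0]])
    p=np.r_[C+r*u-b*n,z];x=np.array([0,0,-1.]);y=sg*np.r_[n,0];zz=np.cross(x,y)
    return p,Ro.from_matrix(np.c_[x,y,zz])
def rel(s,p,R):
    R0=Ro.from_rotvec(s["eef_rot"])
    return np.r_[R0.inv().apply(p-s["ee_pos"])/.04,np.degrees((R0.inv()*R).as_rotvec())/10].round(3)
E
python3 - <<'E'
from h import *
from plant import robot
s=robot.sense();print(Ro.from_rotvec(s["eef_rot"]).as_matrix().round(3))
for sg in(1,-1):
  for th in(161.5,81.5):print(sg,th,rel(s,*target(th,.028,.032,.33,sg)))
E
```

```text
[[-0.001  0.932  0.363]
 [ 0.002  0.363 -0.932]
 [-1.     0.    -0.002]]
1 161.5 [-2.4710e+00  1.1044e+01 -9.9920e+00 -5.0200e+00 -1.0000e-02 -6.0000e-03]
1 81.5 [-2.4680e+00  1.1747e+01 -1.1163e+01  2.9800e+00 -1.2000e-02  2.0000e-03]
-1 161.5 [-2.4710e+00  1.1044e+01 -9.9920e+00  1.2980e+01 -7.0000e-03  1.3000e-02]
-1 81.5 [-2.4680e+00  1.1747e+01 -1.1163e+01 -1.5020e+01 -3.0000e-03 -1.6000e-02]
```

Emit:
step_arm(motion=[[-1.2, 0.3, -0.3, -1, 0, 0, 0], [-2.5, 0.8, -0.7, -2, 0, 0, 0], [-2.5, 1.8, -1.6, -3, 0, 0, 0], [-2.5, 2.8, -2.5, -4, 0, 0, 0], [-2.5, 3.8, -3.4, -5, 0, 0, 0], [-2.5, 4.8, -4.3, -6, 0, 0, 0], [-2.5, 5.8, -5.2, -7, 0, 0, 0], [-2.5, 6.8, -6.1, -8, 0, 0, 0], [-2.5, 7.8, -7, -9, 0, 0, 0], [-2.5, 8.8, -7.9, -10, 0, 0, 0]])

```text
clock: 1.35
ee_pos: [0.4403, -0.1578, 0.3306]
eef_rot: [-0.431, 1.527, 0.434]
ft_force: [0.7, -0.1, -0.3]
opening: 0.0
```

Run:
```python
from h import *
from plant import robot
s=robot.sense();print(s["clock"],s["q"],s["ee_pos"],s["opening"]);print(rel(s,*target(161.5,.028,.032,.33,-1)))
```

```text
1.35 [-0.48329925 -0.04278397 -0.18128153  1.43397666  0.00149663  0.53561365] [ 0.44033863 -0.15775965  0.33061237] 2.9771009640850465e-05
[ 2.0000e-02  1.6220e+00  2.5530e+00 -1.2988e+01  1.6000e-02 -4.0000e-03]
```

Emit:
step_arm(motion=[[0, 0.3, 0.5, -1, 0, 0, 0], [0, 0.6, 1.0, -2, 0, 0, 0], [0, 1.0, 1.5, -3, 0, 0, 0], [0, 1.3, 2.0, -4, 0, 0, 0], [0, 1.62, 2.55, -5, 0, 0, 0], [0, 1.62, 2.55, -6, 0, 0, 0], [0, 1.62, 2.55, -7, 0, 0, 0], [0, 1.62, 2.55, -8, 0, 0, 0], [0, 1.62, 2.55, -9, 0, 0, 0], [0, 1.62, 2.55, -10, 0, 0, 0]])

```text
clock: 2.6
ee_pos: [0.4928, -0.049, 0.3302]
eef_rot: [-1.722, 0.767, 1.727]
ft_force: [-0.1, 0.1, 0.5]
opening: 0.0002
```

Run:
```python
from h import *
from plant import robot
s=robot.sense();print(s["clock"],s["q"],s["ee_pos"],s["opening"]);print(rel(s,*target(161.5,.028,.032,.18,-1)))
for n in("scene","top"):
    c=robot.capture(n);pickle.dump(c,open(n+"1.pkl","wb"));cv2.imwrite(f"pics/{n}1.png",cv2.cvtColor(c["image"],cv2.COLOR_RGB2BGR))
```

```text
2.6 [-0.23080972  0.00858645 -0.1316923   1.43298447  0.00183306 -0.96301737] [ 0.49282253 -0.04900676  0.33022669] 0.00017457743928621974
[ 3.756 -0.009 -0.019 -2.955  0.017  0.005]
```

View pics/scene1.png

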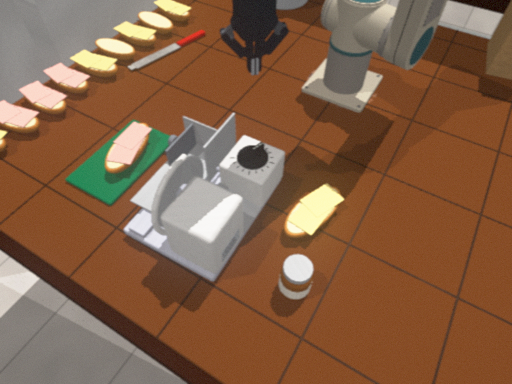

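View pics/top1.png

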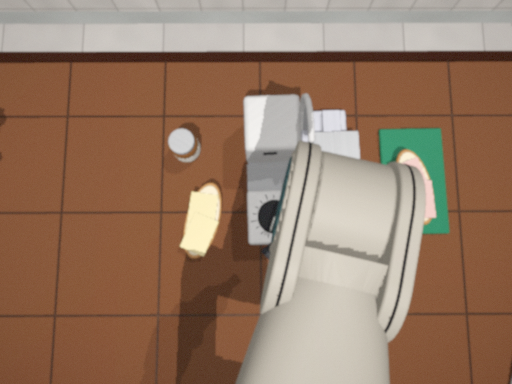

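Emit:
step_arm(motion=[[1, 0, 0, -1, 0, 0, 0], [2, 0, 0, -2, 0, 0, 0], [3, 0, 0, -2.96, 0, 0, 0], [3.6, 0, 0, -2.96, 0, 0, 0], [3.6, 0, 0, -2.96, 0, 0, 0]])

```text
clock: 3.32
ee_pos: [0.4903, -0.0482, 0.1839]
eef_rot: [-2.033, 0.338, 2.05]
ft_force: [-0.3, -0.8, 0.1]
opening: -0.0
```

Run:
```python
from h import *
from plant import robot
s=robot.sense();print(s["clock"],s["q"],s["ee_pos"],s["ft_force"]);print(rel(s,*target(161.5,.028,.032,.142,-1)))
print(proj(load("scene1.pkl"),[s["ee_pos"]]))
c=robot.capture("scene");pickle.dump(c,open("scene2.pkl","wb"));crop(c,190,60,120,120,6,"pics/scene2.png")
```

```text
3.325 [-0.23030067  0.07920848 -0.36786105  1.13174644  0.00185447 -1.47068775] [ 0.49032803 -0.04815878  0.18392021] [-0.31644527 -0.8160133   0.07363255]
[ 1.047 -0.004 -0.085 -0.043  0.047  0.006]
[[253.9025706  125.75403706]]
```

View pics/scene2.png

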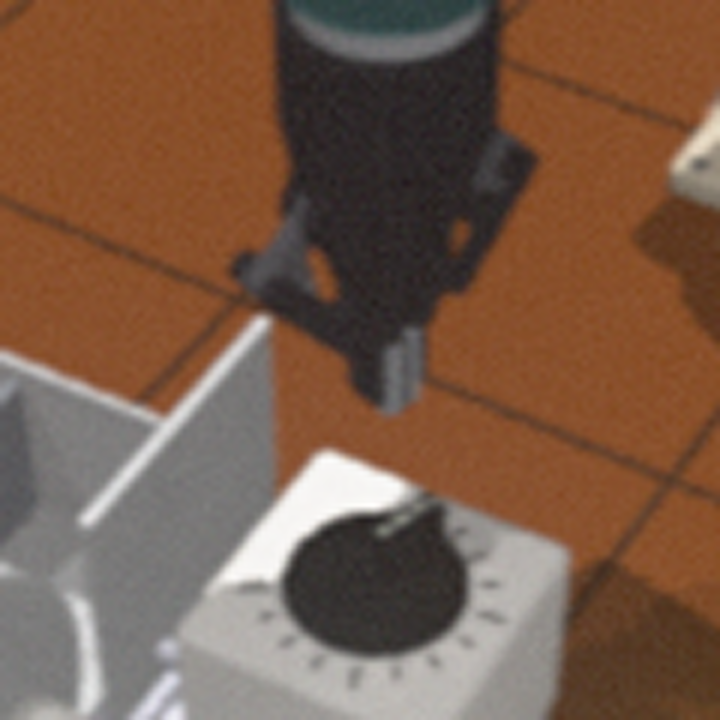

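Emit:
step_arm(motion=[[0.5, 0, -0.1, 0, 0.05, 0, 0], [1.0, 0, -0.1, 0, 0.05, 0, 0], [1.05, 0, -0.1, 0, 0.05, 0, 0], [1.05, 0, -0.1, 0, 0.05, 0, 0]])

```text
clock: 3.88
ee_pos: [0.4965, -0.0499, 0.145]
eef_rot: [-2.049, 0.34, 2.036]
ft_force: [1.0, 0.1, 0.9]
opening: 0.0
```

Run:
```python
from h import *
from plant import robot
s=robot.sense();print(s["clock"],s["ee_pos"],s["ft_force"])
for th,b in((161.5,.0175),(151.5,.0175),(146.5,.0175),(141.5,.0175)):print(th,rel(s,*target(th,.027,b,.142,-1)))
c=robot.capture("scene");pickle.dump(c,open("scene3.pkl","wb"));crop(c,210,100,80,80,8,"pics/scene3.png")
```

```text
3.875 [ 0.49649361 -0.04991523  0.14504362] [0.95387994 0.12985497 0.93764236]
161.5 [ 0.076 -0.359  0.062 -0.044 -0.035  0.009]
151.5 [ 0.076 -0.482  0.128  0.956 -0.034  0.012]
146.5 [ 0.076 -0.548  0.153  1.456 -0.034  0.014]
141.5 [ 0.076 -0.616  0.173  1.956 -0.033  0.015]
```

View pics/scene3.png

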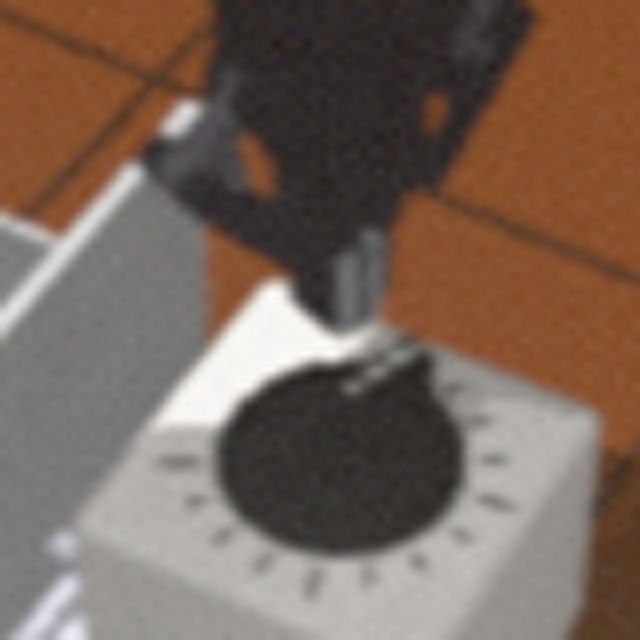

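Emit:
step_arm(motion=[[0.06, -0.15, 0.06, 0, 0, 0, 0], [0.06, -0.28, 0.06, 0, 0, 0, 0], [0.06, -0.36, 0.06, 0, 0, 0, 0], [0.06, -0.42, 0.1, 0.5, 0, 0, 0], [0.06, -0.48, 0.13, 0.95, 0, 0, 0], [0.06, -0.55, 0.15, 1.45, 0, 0, 0], [0.06, -0.55, 0.15, 1.45, 0, 0, 0]])

```text
clock: 4.8
ee_pos: [0.4982, -0.0269, 0.1428]
eef_rot: [-1.897, 0.564, 1.883]
ft_force: [-0.5, 0.1, -1.2]
opening: -0.0001
```

```bash
cat > look.py <<'E'
import sys
from h import *
from plant import robot
n=sys.argv[1]
c=robot.capture("scene");pickle.dump(c,open(n+".pkl","wb"));crop(c,210,100,80,80,8,f"pics/{n}.png")
s=robot.sense();print(s["clock"],s["q"].round(2),s["ee_pos"],s["ft_force"])
p=s["ee_pos"][:2]-C
# angle of bar for face contact: solve p = r u - .0175 n
rr=np.hypot(*p);a=np.degrees(np.arctan2(p[1],p[0]));r=np.sqrt(rr**2-.0175**2)
print("bar angle if touching",(a-np.degrees(np.arctan2(.0175,r)))%360,"r",r)
for th in map(float,sys.argv[2:]):print(th,rel(s,*target(th,.027,.0175,.142,-1)))
E
python3 look.py s4 141.5 136.5 131.5 126.5 121.5 116.5 111.5
```

```text
4.85 [-0.18  0.12 -0.42  1.03  0.   -1.17] [ 0.49819699 -0.02693945  0.14278878] [-0.75677645  0.49772766 -0.01362876]
bar angle if touching 145.6110760842711 r 0.02656116407345844
141.5 [ 0.02  -0.05   0.04   0.518 -0.033  0.021]
136.5 [ 0.02  -0.114  0.07   1.018 -0.032  0.023]
131.5 [ 0.02  -0.179  0.094  1.518 -0.031  0.024]
126.5 [ 0.02  -0.247  0.113  2.018 -0.03   0.026]
121.5 [ 0.02  -0.316  0.125  2.518 -0.029  0.027]
116.5 [ 0.02  -0.386  0.131  3.018 -0.028  0.028]
111.5 [ 0.021 -0.456  0.132  3.518 -0.027  0.03 ]
```

View pics/s4.png

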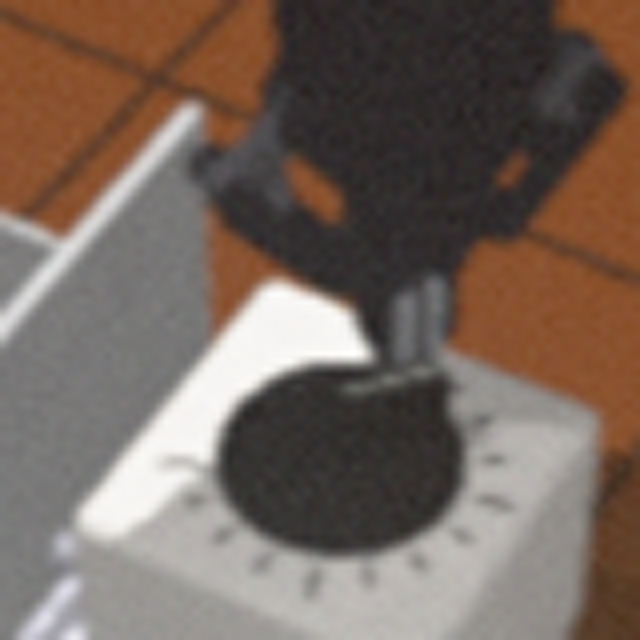

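```bash
cat >> h.py <<'E'
def bang(c,a,b):
    S=lambda x,y:at(c,210+(x+.5)/8-.5,100+(y+.5)/8-.5,.154)
    p,q=S(*a),S(*b);d=q-p;return np.degrees(np.arctan2(d[1],d[0])),np.degrees(np.arctan2(*(q[:2]-C)[::-1]))
E
python3 - <<'E'
from h import *
print(bang(load("scene3.pkl"),(347,389),(415,345)),bang(load("s4.pkl"),(345,390),(438,371)))
E
```

```text
(np.float64(162.70931646486505), np.float64(165.2497221006509)) (np.float64(136.9528074099296), np.float64(140.61906870346047))
```

Emit:
step_arm(motion=[[0.02, -0.05, 0.04, 0.5, 0, 0, 0], [0.02, -0.11, 0.07, 1.0, 0, 0, 0], [0.02, -0.18, 0.09, 1.5, 0, 0, 0], [0.02, -0.25, 0.11, 2.0, 0, 0, 0], [0.02, -0.32, 0.125, 2.5, 0, 0, 0], [0.02, -0.39, 0.13, 3.0, 0, 0, 0], [0.02, -0.46, 0.13, 3.5, 0, 0, 0], [0.02, -0.53, 0.13, 4.0, 0, 0, 0], [0.02, -0.53, 0.13, 4.0, 0, 0, 0]])

```text
clock: 5.98
ee_pos: [0.5056, -0.0063, 0.142]
eef_rot: [-1.426, 1.052, 1.416]
ft_force: [0.5, 0.9, -0.9]
opening: 0.0001
```

```bash
python3 look.py s5 106.5 101.5 96.5 91.5 86.5
```

```text
6.025 [-0.14  0.13 -0.41  1.03  0.   -0.43] [ 0.50552858 -0.00635652  0.14199271] [0.88491752 0.78935329 0.04701708]
bar angle if touching 106.41284141948222 r 0.02719645368324336
106.5 [-0.     0.001 -0.006  0.031 -0.013  0.037]
101.5 [ 0.    -0.06   0.03   0.531 -0.012  0.037]
96.5 [ 0.    -0.123  0.059  1.031 -0.01   0.038]
91.5 [ 1.000e-03 -1.890e-01  8.400e-02  1.531e+00 -8.000e-03  3.800e-02]
86.5 [ 1.000e-03 -2.570e-01  1.020e-01  2.031e+00 -7.000e-03  3.900e-02]
```

View pics/s5.png

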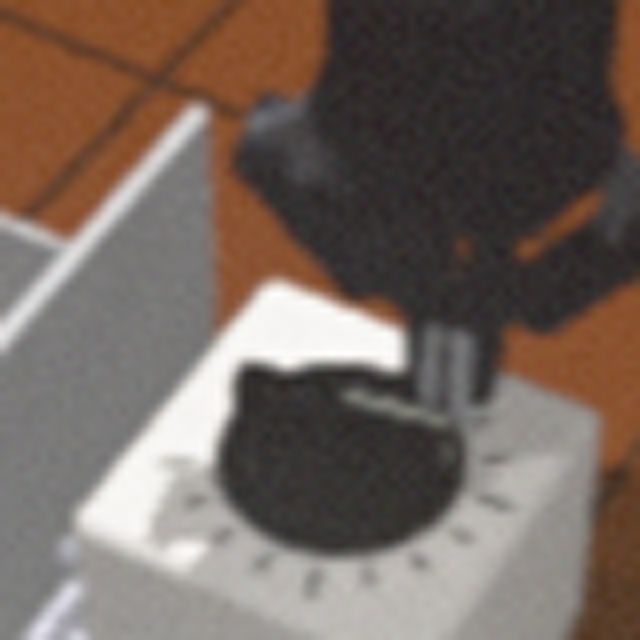

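Run:
```python
from h import *
print(bang(load("s5.pkl"),(345,393),(448,420)))
```

```text
(np.float64(101.66255223850186), np.float64(103.10614229410795))
```

Emit:
step_arm(motion=[[0, -0.06, 0.03, 0.5, 0, 0, 0], [0, -0.12, 0.06, 1.0, 0, 0, 0], [0, -0.19, 0.085, 1.5, 0, 0, 0], [0, -0.255, 0.1, 2.0, 0, 0, 0], [0, -0.255, 0.1, 2.0, 0, 0, 0]])

```text
clock: 6.65
ee_pos: [0.5143, 0.0004, 0.1421]
eef_rot: [-1.173, 1.229, 1.165]
ft_force: [-0.3, -0.0, -0.8]
opening: -0.0002
```

```bash
python3 look.py s6
```

```text
6.7 [-0.13  0.14 -0.39  1.03  0.   -0.07] [5.14225004e-01 3.71110671e-04 1.42072070e-01] [ 0.42135613 -0.2677847  -0.470736  ]
bar angle if touching 86.38699040561303 r 0.026821620326588993
```

View pics/s6.png

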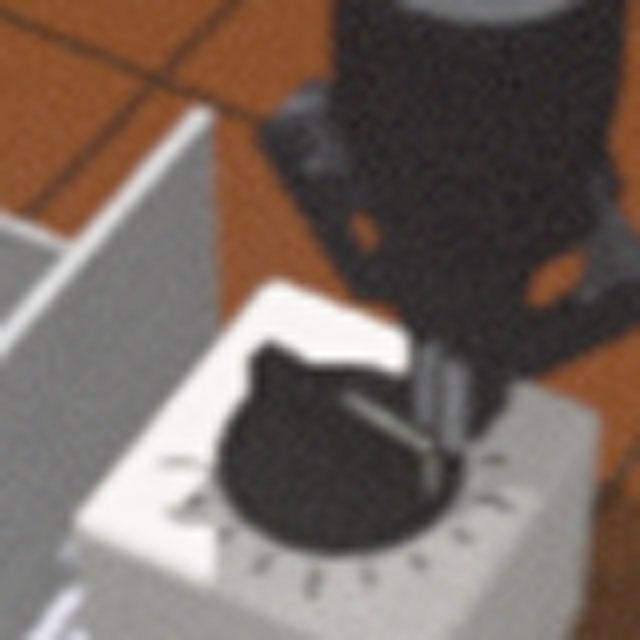

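Emit:
step_arm(motion=[[0, 0.15, 0, 0, 0, 0, 0], [0, 0.3, 0, 0, 0, 0, 0], [0, 0.35, 0, 0, 0, 0, 0], [-1, 0.35, 0, 0, 0, 0, 0], [-2, 0.35, 0, 0, 0, 0, 0], [-3.5, 0.35, 0, 0, 0, 0, 0], [-4.8, 0.6, 0, 0, 0, 0, 0], [-4.8, 1.6, 0, 0, 0, 0, 0], [-4.8, 2.6, 0, 0, 0, 0, 0], [-4.8, 2.6, 0, 0, 0, 0, 0]])

```text
clock: 7.95
ee_pos: [0.4068, 0.0063, 0.3336]
eef_rot: [-1.174, 1.228, 1.165]
ft_force: [0.3, 0.5, -0.5]
opening: 0.0002
```

```bash
python3 look.py s7
python3 - <<'E'
from h import *
from plant import robot
c=robot.capture("top");pickle.dump(c,open("t7.pkl","wb"));cv2.imwrite("pics/t7.png",cv2.cvtColor(c["image"],cv2.COLOR_RGB2BGR))
E
```

```text
8.0 [-0.14 -0.16 -0.28  1.44  0.   -0.09] [0.40833369 0.00606688 0.33365603] [ 0.45649406  0.36849504 -1.01126147]
bar angle if touching 156.60612345790153 r 0.12499270218008895
```

View pics/s7.png

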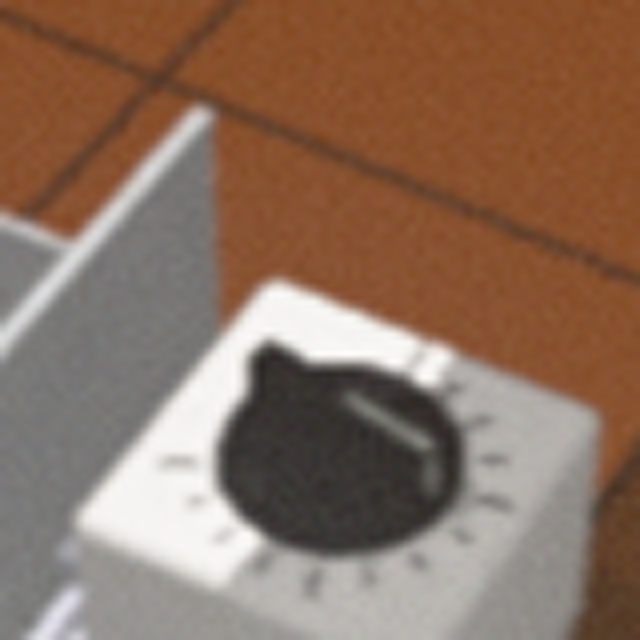

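View pics/t7.png

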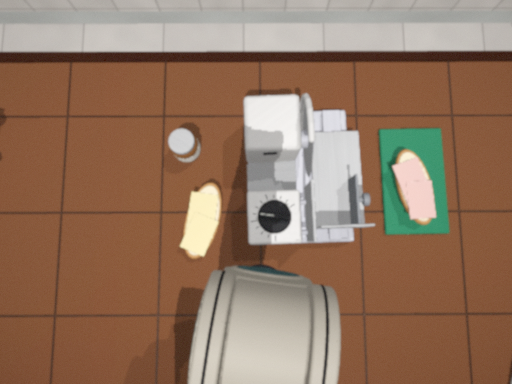

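Run:
```python
from h import *
print(bang(load("s7.pkl"),(345,393),(432,445)))
t=load("t7.pkl");crop(t,240,180,70,70,8,"pics/t7z.png")
```

```text
(np.float64(82.0490034479585), np.float64(83.32682618543069))
```

View pics/t7z.png

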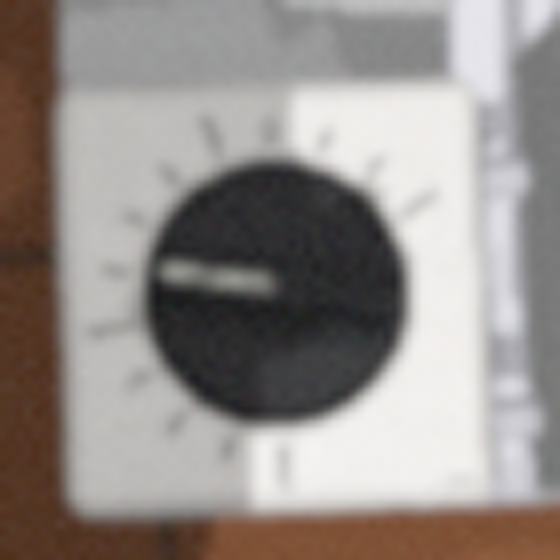

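Run:
```python
from plant import robot
print(robot.close_job())
```

```text
the job is handed in; nothing more can be done
None
```

I turned the thickness dial four clicks clockwise, from click 1 to click 5, and handed the job in at about 8 s. I pushed the pointer half of the bar from one side with the closed fingers, in three pushes (1, 2 and 1 clicks), and looked at the dial after each. Then I backed off, lifted and moved the hand clear.

**Dial position:** In the last top picture the pointer stands on the sixth tick, which is click 5; at the start it was on the second. In the last scene picture the bar measures about 82–83° in world axes, against about 161–164° at the start. That is a turn of about 80°.

**Forces:** The force readings taken between moves stayed within noise, about 1–2 N. I did not read the force during the pushes.

**Rolls and jar:** They look unmoved in the top picture. I judged this by eye and did not measure it.

**Disagreements:** The two cameras disagree by about 5 mm on the dial axis position and 3–4° on the starting bar angle. One mid-way reading, after the first click, was about 4.5° off the expected angle. None of these is large enough to change the click count.

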